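# Slide the battery pack under the rover deck and latch it

### The job

Push the flat battery pack along the bench, nose first, in under the low rover deck, between its two side tubes, until it is fully home against the red stop at the far end. Then push the black knob round to swing the yellow latch bar fully shut across the pack's tail. Nothing needs gripping: keep the pack flat on the bench, never lifted or tipped, and leave the other things where they are.

Things in the scene. Friction and masses are not known exactly. Their poses are not given: they have to be found in the camera images.
- dock: Rover deck (the low bridge), fixed: a brown plate 80 mm deep, 150 wide on two square aluminium tubes. Origin: on the bench at the centre of its open mouth (front edge). +x is the slide-in direction, z up. The deck spans x 0 to 80, y -75 to 75 mm; underside 20 mm above the bench, top 28, parts on it reach 58. The tubes (x 0 to 112) are 20 mm high and leave a free channel of y -55 to 55 mm.
- stop (a point): Middle of the near face of the red stop bar, 16 mm high, which closes the channel at the far end: 100 mm in from the mouth (dock x = 100, y = 0), 8 mm above the bench. It shows from above behind the deck.
- pack: Flat dark grey battery pack, loose, 120 mm long (x), 96 wide (y), 16 thick, about 0.4 kg; blue panel on top, orange band near its tail (-x end). Origin under its centre, +x to its nose. It starts 80 to 115 mm before the mouth, nose towards it, up to 20 mm off to a side and 0.25 rad askew. Home: origin at dock x = 40 mm, nose on the red stop, tail 20 mm out of the mouth.
- latch (a joint): Angle of the yellow latch bar, rad: 0 = shut (bar across the mouth, along the dock's y, 6 mm clear of the tail of a pack that is home; hard stop), growing as it opens, 2.8 at most; starts at 2.3 to 2.7. At angle q the knob is at x = -32 - 75 sin q, y = 86 - 75 cos q (mm, dock frame). Light friction (about 1 N at the knob); stays where left. Bar 12 mm wide, 8 to 18 mm above the bench.
- latch_knob (a point): Middle of the black upright knob at the free end of the latch bar, 14 mm in diameter, 18 to 48 mm above the bench; this point is 33 mm above the bench and 75 mm from the pivot.
- latch_pivot (a point): Pivot of the latch bar, fixed on the dock at x = -32, y = 86 mm in its frame, 13 mm above the bench (its pin reaches 22 mm). It stands on a dark steel bracket 7 mm high at dock x -46 to 44, y 76 to 96 mm.
- red_block: Bystander: red wooden cube, 30 mm, on the bench. Origin under its centre.
- blue_block: Bystander: blue wooden cube, 30 mm, standing on top of the deck (top 58 mm above the bench). Origin under its centre.
- servo: Bystander: black servo motor, 54 x 20 mm, 42 mm high, on the bench. Origin under its centre.
- standoff: Bystander: upright brass standoff, 14 mm in diameter, 53 mm high. Origin under its centre.
- wheel: Bystander: spare rover wheel lying flat, 80 mm in diameter, 40 mm high. Origin under its centre.
- jar: Bystander: clear jar with a grey cap, 56 mm in diameter, 70 mm high. Origin under its centre.
- driver: Bystander: screwdriver with a green handle, lying on the bench, about 200 mm long.
There are look-alikes about, which are no part of the job. Of the things like the pack, leave any that is green or pink; of the rest the larger one is meant.

How it is judged:
By the outcome, as a careful person would: the job done as asked, in the order asked, and still so for the second after the job is handed in, with the robot touching nothing.
It also fails if it takes over 72 s, if anything falls off the work surface, if the arm or the gripper's body presses on something with over 40 N, if the wrist force passes 120 N, or if a joint passes its speed limit or range.

### The arm

A 6-joint arm with a two-finger parallel gripper is mounted at the origin on the work surface. World frame = base frame: x ahead of the robot, y to its left, z up, the work surface at z = 0. Lengths are in mm, angles in rad, forces in N, time in s.
With the tool pointing down it reaches from about 350 to 975 mm from the base axis. Payload 17.4 kg.
Tool frame: the origin (TCP) lies midway between the tips of the shut fingers; the grasp point (between the pads) lies 19 mm behind it (manip.grasp_offset is the distance from the TCP to the grasp point, in mm); z points along the fingers, x is the direction in which the jaws open and shut, and the axes are right-handed (so a half turn about z gives the same grasp; the last joint's range is limited). The gripper opens to 85 mm and grips with 20 to 120 N. Pads are 22 mm wide; open, the fingers measure 114 mm over their backs; the gripper's body (76 mm by 85 mm) begins 54 mm behind the grasp point. The pads swing forward as they close: fully open they stand 13 mm farther back than shut.
Start: joints at [1.087, 0.116, 1.442, -0, 1.584, -0.038], TCP at [291.055, 609.032, 231.303] pointing down, gripper open.
Joint ranges: [-2.83, 2.83], [-0.83, 2.19], [0.07, 2.5], [-1.14, 4.28], [0.01, 3], [-2.97, 2.97]. Speed limits (rad/s): [1.89, 1.89, 2.22, 3.14, 3.14, 3.14].

### API

Orientations are given as a unit quaternion [x, y, z, w].
In Python, from rig import manip, planner, observe, imaging, order gives the robot as it stands. Calls block until the motion is done:
- manip.goto(position, orientation): joint-space move of the TCP to a pose.
- manip.line_to(position, feed=150, attitude=None): straight line of the TCP; attitude=None keeps the orientation; feed is the mean speed in mm/s.
- manip.set_joints(angles): joint-space move.
- manip.gripper_to(opening, newtons=None): opening from 0.0 (shut) to 1.0 (fully open); newtons is the grip in N (None keeps the last); returns when the fingers have stopped.
- manip.sleep(seconds).
- planner.ik(position, orientation): joint angles nearest the present ones, or None.
- observe(): the state.
- imaging.get_image(name): name is "scene" or "top" or "wrist"; returns (picture, depth): 420x560x3 uint8, red, green, blue; 420x560 float32, mm along the optical axis (not along the pixel's ray), 0 where there is no reading.
- imaging.camera_model(name): a dict with "fx", "fy", "cx", "cy" (pixels), "R" (3x3) and "t" (3): a world point X has camera coordinates R X + t; the wrist camera has in their place "T_tool_cam" (4x4, takes a point from camera to tool coordinates, whose origin is the TCP and whose axes are the tool frame's). Camera axes: x right, y down, z forward; pixel columns grow to the right and rows downward; lengths in mm; the calibration is good to about 2 mm. A picture is of the moment at which its call begins: read the wrist's pose just before it. camera_model takes no time and is no camera call.
A pose or a line that the arm cannot do raises manip.Unreachable and nothing moves.
- order.hand_in(): hands the job in, once; it reports no verdict.
The state is a dict: "time": time; "joint_pos": joint angles; "joint_velocities": joint speeds; "joint_torque": joint torques, N m; "ee_pos": TCP position; "ee_rot": TCP orientation; "ft_force": force on the tool from outside, world axes, zero at the start; "ft_torque": the same for the moment, N m; "gripper_width": opening from 0.0 (shut) to 1.0 (fully open).
Only numpy, scipy, OpenCV 4.12 (cv2) and the standard library are available. Lean on these libraries where they do the work, as an engineer would, in place of code of your own. Each camera call takes 0.05 s, during which the arm holds its last target.

## Working session

There is one attempt and no reset: what is moved stays moved. The work goes in short steps, each a Python script; the robot and the scene stay as the last script left them, time stands still between calls to the robot, and variables do not carry over. Pictures are saved under pics/ and viewed, and the job is handed in when it is done.

```bash
ls; mkdir -p pics; python3 - <<'E'
from rig import manip, planner, observe, imaging, order
import cv2
for n in ["scene","top","wrist"]:
    im,d=imaging.get_image(n); cv2.imwrite(f"pics/{n}0.png",im[:,:,::-1])
    import numpy as np; np.save(f"pics/{n}0.npy",d); np.save(f"pics/{n}0im.npy",im)
    print(n,imaging.camera_model(n))
o=observe();print(o)
E
```

```text
pics
scene {'fx': 484.44529497392807, 'fy': 484.44529497392807, 'cx': 283.12959432988885, 'cy': 214.5462360745852, 'R': array([[-0.30160075,  0.95342642,  0.00388035],
       [ 0.71899529,  0.23011143, -0.65581591],
       [-0.62616513, -0.19500462, -0.75491088]]), 't': array([ 173.20584092, -352.96565785, 1554.09574125])}
top {'fx': 491.56599801119654, 'fy': 491.56599801119654, 'cx': 282.96010875376805, 'cy': 211.33275335987358, 'R': array([[-0.0186027 , -0.99982347,  0.0026387 ],
       [-0.99223289,  0.01813668, -0.12306486],
       [ 0.12299528, -0.00490755, -0.99239512]]), 't': array([   1.70759711,  565.73980988, 1525.63944276])}
wrist {'fx': 310.8484328209651, 'fy': 310.8484328209651, 'cx': 274.72240009641393, 'cy': 211.3384100281762, 'T_tool_cam': array([[ 9.99999490e-01, -6.52863575e-04,  7.70466365e-04,
        -8.90730561e-01],
       [ 3.78375744e-04,  9.49576492e-01,  3.13535234e-01,
        -7.99632603e+01],
       [-9.36312481e-04, -3.13534783e-01,  9.49576255e-01,
        -1.42209844e+02],
       [ 0.00000000e+00,  0.00000000e+00,  0.00000000e+00,
         1.00000000e+00]])}
{'time': 0.15, 'joint_pos': array([ 1.08720566e+00,  1.16411903e-01,  1.44213984e+00,  1.11043334e-05,
        1.58400148e+00, -3.77816514e-02]), 'joint_velocities': array([-0.00095033, -0.00223951, -0.00286158,  0.00052384, -0.00139078,
       -0.00065368]), 'joint_torque': array([ 1.68193255e-03, -7.32508993e+01, -6.32848978e+01, -9.77536592e-05,
        5.01552437e-03, -5.32719434e-05]), 'ee_pos': array([290.97501194, 608.89491173, 230.69000943]), 'ee_rot': array([ 8.45927749e-01,  5.33297303e-01, -4.18454016e-04,  2.35801353e-04]), 'ft_force': array([ 1.06987395, -0.39356519, -0.94465351]), 'ft_torque': array([ 0.01195804,  0.02631649, -0.00480952]), 'gripper_width': 1.0020067086509308}
```

View pics/top0.png

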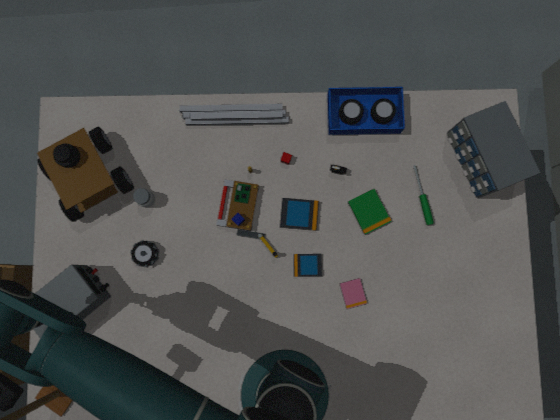

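View pics/scene0.png

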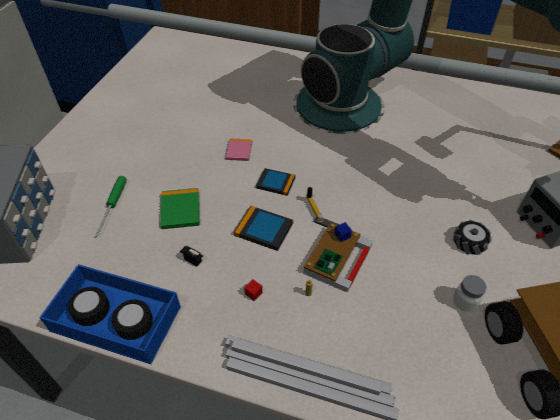

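The top view shows the pack at about (300,214), blue with its orange tail to the right. The deck is at (240,205), the red stop at (223,207), and the yellow latch runs from about (262,235) to (275,255). The smaller blue/orange look-alike is at (308,265). Next I'll get rough positions and zoom in.

```bash
cat > h.py <<'E'
from rig import manip, planner, observe, imaging, order
import numpy as np, cv2
from scipy.spatial.transform import Rotation as Ro
def ray(cm,u,v,z,pose=None):
    u=np.atleast_1d(u).astype(float);v=np.atleast_1d(v).astype(float)
    d=np.stack([(u-cm['cx'])/cm['fx'],(v-cm['cy'])/cm['fy'],np.ones_like(u)],1)
    if 'R' in cm: Rw=cm['R'].T; c=-Rw@cm['t']
    else:
        p,q=pose; Rt=Ro.from_quat(q).as_matrix(); T=np.array(cm['T_tool_cam'])
        Rw=Rt@T[:3,:3]; c=Rt@T[:3,3]+p
    D=d@Rw.T
    return c+D*((z-c[2])/D[:,2])[:,None]
def proj(cm,X,pose=None):
    X=np.atleast_2d(X)
    if 'R' in cm: C=X@cm['R'].T+cm['t']
    else:
        p,q=pose; Rt=Ro.from_quat(q).as_matrix(); T=np.array(cm['T_tool_cam'])
        C=((X-p)@Rt-T[:3,3])@T[:3,:3]
    return np.stack([C[:,0]/C[:,2]*cm['fx']+cm['cx'],C[:,1]/C[:,2]*cm['fy']+cm['cy']],1)
def snap(name,tag):
    o=observe(); im,d=imaging.get_image(name)
    cv2.imwrite(f"pics/{tag}.png",im[:,:,::-1]); np.savez(f"pics/{tag}.npz",im=im,d=d,p=o['ee_pos'],q=o['ee_rot'])
    return im,d,(o['ee_pos'],o['ee_rot']),o
E
python3 - <<'E'
from h import *
cm=imaging.camera_model('top')
for n,u,v,z in [('pack',300,214,16),('nose',282,213,16),('tail',319,215,16),('stop',224,207,16),('deckTL',234,181,28),('deckTR',258,184,28),('deckBR',250,232,28),('knob',275,253,40),('pivot',262,235,18),('blue',239,218,58),('small',308,265,10)]:
    print(n,ray(cm,u,v,z)[0].round(0))
im=cv2.imread('pics/top0.png')
cv2.imwrite('pics/top0z.png',cv2.resize(im[150:290,190:350],None,fx=4.5,fy=4.2,interpolation=cv2.INTER_CUBIC))
E
```

```text
pack [558. -63.  16.]
nose [563.  -6.  16.]
tail [ 554. -124.   16.]
stop [586. 181.  16.]
deckTL [668. 147.  28.]
deckTR [656.  70.  28.]
deckBR [502.  97.  28.]
knob [434.  19.  40.]
pivot [493.  59.  18.]
blue [544. 129.  58.]
small [395. -85.  10.]
```

View pics/top0z.png

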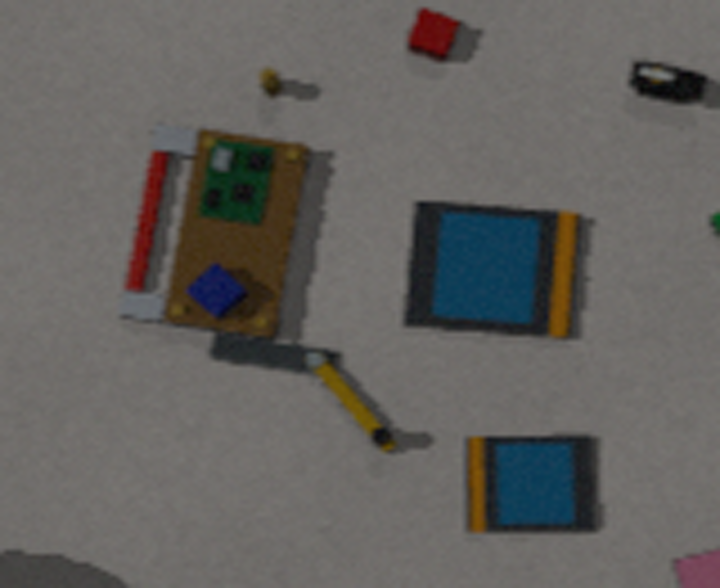

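View pics/wrist0.png

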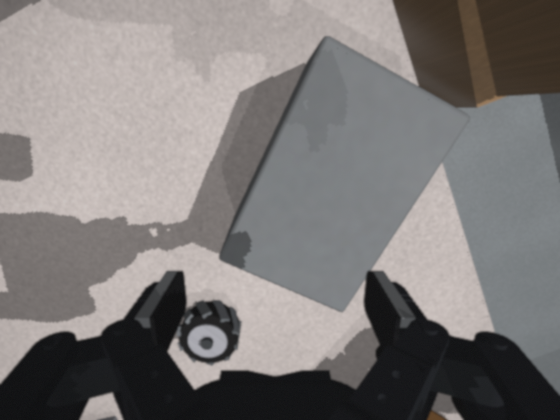

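```bash
python3 - <<'E'
from h import *
q=[0,1,0,0]
print(planner.ik([565,40,300],q), planner.ik([565,-200,5],q), planner.ik([410,0,30],q))
manip.line_to([291,609,300],feed=300)
manip.goto([565,40,300],q)
manip.sleep(0.3)
im,d,pose,o=snap('wrist','w1'); print(pose,o['time'])
E
```

```text
None [-3.82776778e-01  1.08454097e-01  1.83179136e+00 -4.44089210e-16
  1.20134720e+00  2.75881588e+00] NoneTraceback (most recent call last):
  File "<stdin>", line 5, in <module>
rig.Unreachable: the arm cannot take that pose within its joint ranges
```

```bash
python3 - <<'E'
from h import *
q=[1,0,0,0]
print(planner.ik([560,15,300],q), planner.ik([565,-200,5],q), planner.ik([410,0,30],q))
o=observe();print(o['ee_pos'],o['time'])
manip.goto([560,10,300],q)
manip.sleep(0.3)
im,d,pose,o=snap('wrist','w1'); print(pose,o['time'])
E
```

```text
[-1.87558108e-02 -1.44051105e-01  1.58890361e+00 -4.44089210e-16
  1.69674015e+00 -1.87558108e-02] [-3.82776778e-01  1.08454097e-01  1.83179136e+00 -4.44089210e-16
  1.20134720e+00 -3.82776778e-01] [-6.22352894e-02 -3.68804056e-01  2.21443932e+00 -4.44089210e-16
  1.29595739e+00 -6.22352894e-02]
[291.16578139 609.277742   301.79043919] 0.525
(array([560.0210548 ,  10.25331051, 299.97768555]), array([ 9.99999972e-01,  2.32278593e-04, -3.89446956e-05,  8.32137909e-06])) 3.1667
```

View pics/w1.png

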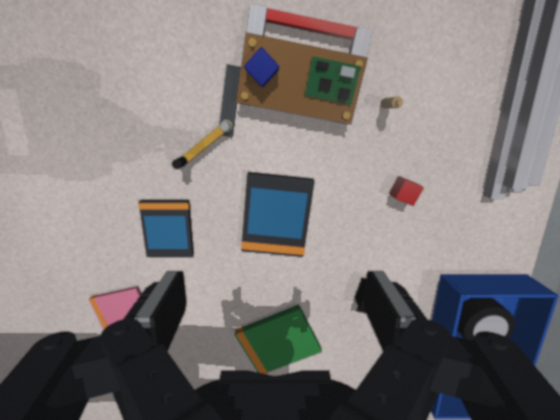

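The wrist view shows the deck at (303,78) and the red stop at the top (310,22). The pack is at (279,213) with its tail pointing down, the knob at (179,162) and the pivot at (227,126). Next: segmentation.

```bash
cat > seg.py <<'E'
from h import *
from scipy import ndimage
def comp(mask,seed):
    n,l,st,c=cv2.connectedComponentsWithStats(mask.astype(np.uint8))
    best=min(range(1,n),key=lambda i:1e9 if st[i,4]<25 else np.hypot(*(c[i]-seed)))
    return (l==best).astype(np.uint8)
def hsv(im): return cv2.cvtColor(im,cv2.COLOR_RGB2HSV)
def wpoly(m):
    k=max(cv2.findContours(m,cv2.RETR_EXTERNAL,cv2.CHAIN_APPROX_NONE)[0],key=cv2.contourArea)
    return k[:,0,:].astype(float)
E
python3 - <<'E'
from seg import *
f=np.load('pics/w1.npz'); im=f['im']; pose=(f['p'],f['q']); cm=imaging.camera_model('wrist')
H=hsv(im)
for n,(u,v) in dict(deck=(300,100),pack=(250,200),blue=(278,213),org=(272,249),red=(310,20),knob=(180,162),bar=(200,145),bench=(400,250),piv=(227,126),shadow=(330,130)).items(): print(n,H[v,u])
h,s,v=[H[...,i].astype(int) for i in range(3)]
# pack: dark body or blue or orange
def rect(m,z):
    k=wpoly(m); P=ray(cm,k[:,0],k[:,1],z,pose)[:,:2].astype(np.float32)
    r=cv2.minAreaRect(P); return r,cv2.boxPoints(r)
roi=np.zeros(h.shape,bool); roi[165:262,235:322]=1
m=comp(roi&((s>90)|(v<75)),(279,213)); r,b=rect(m,16); print('pack',r,b)
roi[:]=0; roi[30:130,232:372]=1
m=comp(roi&(((h>5)&(h<25)&(s>80))|((s>80)&(v<120))),(303,78)); m=cv2.morphologyEx(m,cv2.MORPH_CLOSE,np.ones((7,7)))
cv2.imwrite('pics/m1.png',m*255)
r,b=rect(m,28); print('deck',r,b)
m=comp(((h<6)|(h>174))&(s>120)&(np.arange(420)[:,None]<45),(310,22)); r,b=rect(m,16); print('stop',r,b)
m=comp((h>18)&(h<32)&(s>110)&(np.arange(560)[None,:]<240),(203,145)); r,b=rect(m,18); print('bar',r,b)
roi[:]=0; roi[145:185,160:205]=1
m=comp(roi&(v<45),(179,162)); k=wpoly(m); print('knob px',k.mean(0),k.min(0),k.max(0)); 
cv2.imwrite('pics/z1.png',cv2.resize(im[0:270,150:420][:,:,::-1],None,fx=2.2,fy=2.2,interpolation=cv2.INTER_CUBIC))
E
```

```text
deck [ 15 129 113]
pack [104 140 109]
blue [102 171 134]
org [ 15 183 194]
red [  1 139 169]
knob [135  17  30]
bar [ 21 167 165]
bench [  8  16 188]
piv [ 99  12 150]
shadow [  8  17 120]
pack ((562.5887451171875, -56.967796325683594), (118.65880584716797, 95.57665252685547), 83.87271881103516) [[ 508.74075   -110.85746  ]
 [ 603.77136   -121.059074 ]
 [ 616.43677     -3.0781326]
 [ 521.4061       7.1234818]]
deck ((590.8702392578125, 123.57904052734375), (78.60135650634766, 148.06578063964844), 79.5849380493164) [[510.95245  98.30938]
 [656.5787   71.54238]
 [670.788   148.8487 ]
 [525.1618  175.61569]]
stop ((602.997314453125, 187.22314453125), (12.629419326782227, 107.06405639648438), 79.64851379394531) [[549.2019  190.63019]
 [654.52344 171.39224]
 [656.7927  183.8161 ]
 [551.4712  203.05405]]
bar ((463.5922546386719, 44.92115783691406), (66.09512329101562, 11.43710708618164), 36.39937973022461) [[433.59882   29.913265]
 [440.38574   20.707531]
 [493.5857    59.92905 ]
 [486.79877   69.13478 ]]
knob px [179.5        162.39285714] [174. 158.] [185. 166.]
```

View pics/z1.png

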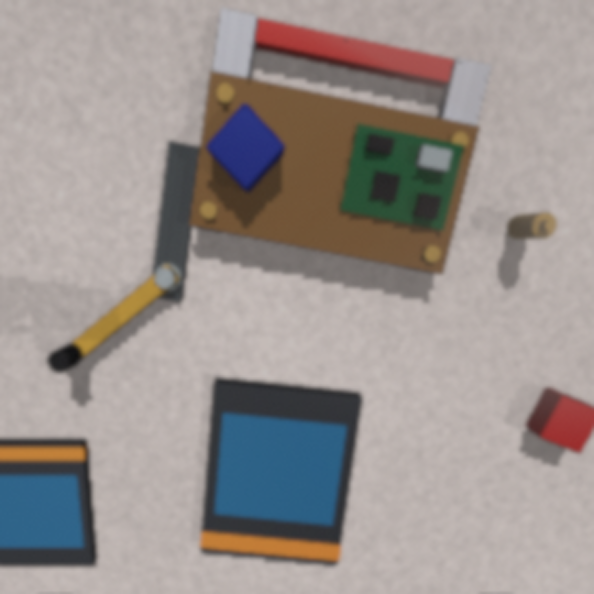

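View pics/m1.png

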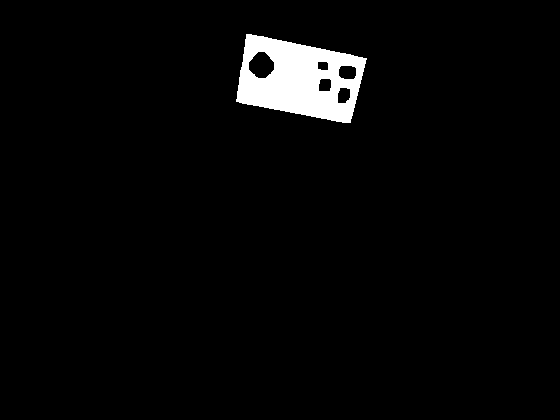

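```bash
cat >> seg.py <<'E'
TH=np.deg2rad(79.60); EX=np.array([np.cos(TH),np.sin(TH)]); EY=np.array([-EX[1],EX[0]])
C0=np.array([590.87,123.58]); O=C0-40*EX
def d2w(x,y): return O+x*EX+y*EY
def w2d(P):
    P=np.asarray(P)[...,:2]-O; return np.stack([P@EX,P@EY],-1)
def quat(a): # push heading a (rad, world)
    c,s=np.cos(a),np.sin(a)
    return Ro.from_matrix(np.array([[s,-c,0],[-c,-s,0],[0,0,-1]]).T).as_quat()
def P3(xy,z): return [float(xy[0]),float(xy[1]),float(z)]
E
python3 - <<'E'
from seg import *
cm=imaging.camera_model('wrist'); f=np.load('pics/w1.npz')
for z in (33,48): print('knob',w2d(ray(cm,179.5,162.4,z,(f['p'],f['q'])))) 
a=np.deg2rad(83.87); e=np.array([np.cos(a),np.sin(a)])
print('pack dock',w2d([562.59,-56.97]))
s=np.array([562.6,-57])-86*e
manip.goto(P3(s,110),quat(a))
manip.gripper_to(0.6,40); manip.sleep(.1)
im,d,pose,o=snap('wrist','w2'); print(pose,o['time'],o['gripper_width'],o['ft_force'])
# depth -> tool points for near objects
vv,uu=np.mgrid[0:420,0:560]; T=np.array(cm['T_tool_cam'])
X=np.stack([(uu-cm['cx'])/cm['fx']*d,(vv-cm['cy'])/cm['fy']*d,d],-1)@T[:3,:3].T+T[:3,3]
m=(d>0)&(X[...,2]<20)&(X[...,2]>-45)&(abs(X[...,1])<40)&(abs(X[...,0])<80)
Q=X[m]
for sgn in (-1,1):
    q=Q[Q[:,0]*sgn>0]
    print(len(q),np.percentile(q,[0,1,50,99,100],axis=0).round(1))
E
```

```text
knob [[-87.25453745 135.36851061]]
knob [[-84.01080824 131.28811455]]
pack dock [-142.68891048   -4.77733048]
(array([ 553.46156643, -142.40447682,  110.06742832]), array([ 9.98574035e-01, -5.33844024e-02,  5.31858235e-05,  1.22078760e-05])) 4.7083 0.5993657108189293 [0.22147106 0.4980991  0.27828528]
2142 [[-44.7 -11.6 -45. ]
 [-39.  -11.1 -44.6]
 [-27.   -6.1 -28.7]
 [-25.3  11.4  -4.9]
 [-25.1  12.5  -2.7]]
2130 [[ 25.3 -11.8 -45. ]
 [ 25.5 -11.  -44.5]
 [ 27.2  -6.1 -28.6]
 [ 39.1  11.4  -4.5]
 [ 45.3  12.6  -3.2]]
```

View pics/w2.png

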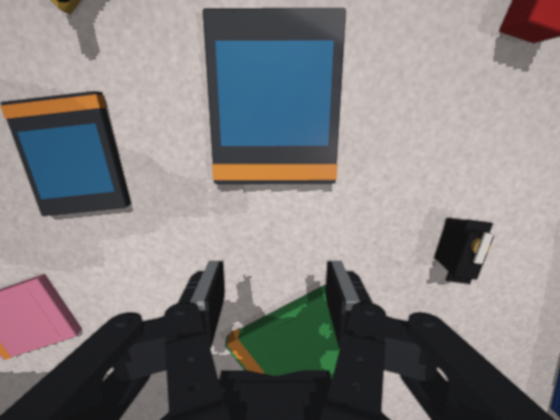

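Each finger spans 25–40 mm off the centre and the tips sit about 4 mm above the TCP. The pack tail, at (275,175), is square to the fingers. I'll push from here to just before the mouth, correcting yaw and offset on the way.

```bash
python3 - <<'E'
from seg import *
a=np.deg2rad(83.87); e=np.array([np.cos(a),np.sin(a)]); p0=np.array([562.6,-57])
manip.line_to(P3(p0-86*e,2),feed=100)
manip.line_to(P3(p0-66*e,2),feed=40)   # contact, 5 mm push
print(observe()['ft_force'])
manip.line_to(P3(d2w(-72-71,0),2),feed=35,attitude=quat(TH))
manip.sleep(.1)
im,d,pose,o=snap('wrist','w3'); print(pose,w2d(pose[0]),o['time'],o['ft_force'])
im,d,_,_=snap('top','t3')
cv2.imwrite('pics/t3z.png',cv2.resize(im[150:290,190:350][:,:,::-1],None,fx=4.5,fy=4.2,interpolation=cv2.INTER_CUBIC))
E
```

```text
[ 0.08458115 -0.18060843  0.07893446]
(array([557.89234653, -56.4482459 ,   2.08931016]), array([ 9.95878761e-01, -9.06944545e-02,  6.90518743e-05, -6.74744178e-05])) [-1.43023744e+02 -6.26659390e-02] 8.7833 [ 0.41235532 -0.80918426  0.88465921]
```

View pics/w3.png

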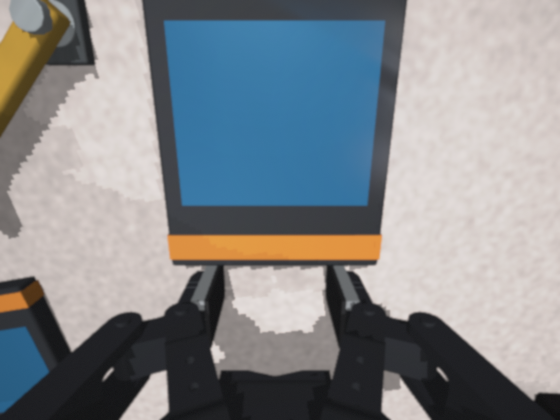

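View pics/t3z.png

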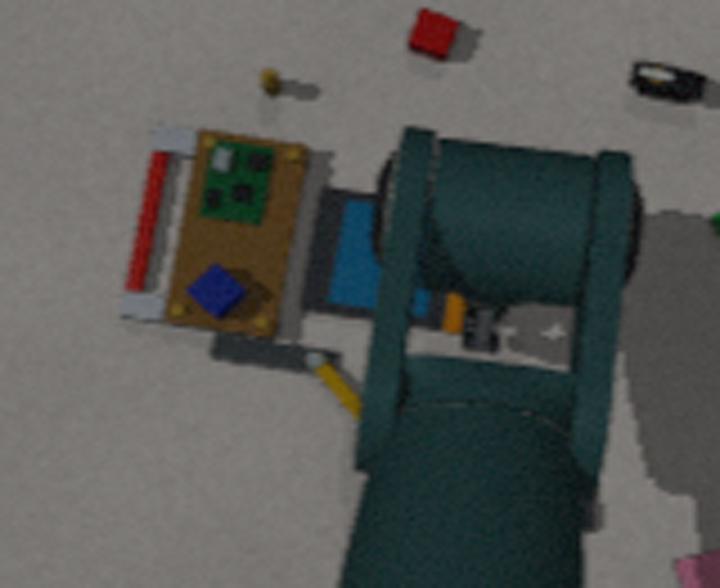

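```bash
python3 - <<'E'
from seg import *
f=np.load('pics/w3.npz'); pose=(f['p'],f['q']); cm=imaging.camera_model('wrist'); H=hsv(f['im'])
h,s,v=[H[...,i].astype(int) for i in range(3)]
m=comp((h>10)&(h<25)&(s>150)&(np.arange(420)[:,None]>210)&(np.arange(560)[None,:]>120),(275,247))
k=wpoly(m); P=ray(cm,k[:,0],k[:,1],16,pose)[:,:2].astype(np.float32)
D=w2d(P); r=cv2.minAreaRect(D.astype(np.float32)); print(r)
b=(v<70)&(s<120); 
for u in(250,275,300): print(u,[ (vv,H[vv,u].tolist()) for vv in range(255,270,2)])
print(w2d(ray(cm,[275,275],[262,264],16,pose)))
E
```

```text
((-122.74130249023438, -0.23287200927734375), (94.77650451660156, 11.86240291595459), 89.97029113769531)
250 [(255, [15, 180, 222]), (257, [15, 179, 219]), (259, [14, 161, 169]), (261, [174, 19, 68]), (263, [108, 20, 63]), (265, [8, 11, 96]), (267, [9, 16, 160]), (269, [7, 17, 197])]
275 [(255, [15, 181, 220]), (257, [15, 181, 217]), (259, [14, 162, 167]), (261, [6, 19, 66]), (263, [108, 22, 59]), (265, [0, 9, 89]), (267, [11, 16, 127]), (269, [9, 16, 158])]
300 [(255, [16, 180, 227]), (257, [16, 180, 224]), (259, [14, 164, 176]), (261, [0, 22, 69]), (263, [108, 22, 59]), (265, [0, 11, 96]), (267, [9, 16, 157]), (269, [8, 15, 183])]
[[-130.20013871   -0.55965012]
 [-131.22424993   -0.55942113]]
```

The pack is aligned: offset −0.2 mm, yaw about 0. I'll push it in, watching the force.

```bash
python3 - <<'E'
from seg import *
for x in (-110,-80,-55,-38):
    manip.line_to(P3(d2w(x,0),2),feed=45); o=observe(); f=o['ft_force'][:2]; print(x,(f@EX).round(2),(f@EY).round(2),o['time'])
    if abs(f@EX)>12: break
else:
    x=-38
    while x<-25:
        x+=1; manip.line_to(P3(d2w(x,0),2),feed=20); o=observe(); f=o['ft_force'][:2]; print(x,w2d(o['ee_pos']).round(1),(f@EX).round(2),(f@EY).round(2))
        if -(f@EX)>8: break
im,d,pose,o=snap('wrist','w4'); print(o['time'])
im,d,_,_=snap('top','t4')
cv2.imwrite('pics/t4z.png',cv2.resize(im[150:290,190:350][:,:,::-1],None,fx=4.5,fy=4.2,interpolation=cv2.INTER_CUBIC))
E
```

```text
-110 0.53 -0.12 9.7667
-80 -0.76 1.1 10.5833
-55 -0.02 -0.12 11.2917
-38 0.46 -0.5 11.8167
-37 [-37.  -0.] -0.24 -0.07
-36 [-36.1  -0. ] -1.94 0.56
-35 [-35.  -0.] -1.85 -1.28
-34 [-33.9  -0. ] -2.26 -0.02
-33 [-32.9  -0. ] -1.17 -1.66
-32 [-31.9   0. ] -1.88 -0.19
-31 [-30.9  -0. ] -1.97 -0.08
-30 [-30.  -0.] -2.2 -0.7
-29 [-29.9  -0. ] -10.82 0.04
14.0667
```

View pics/w4.png

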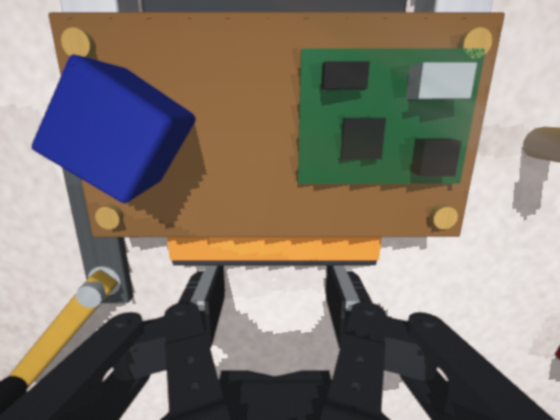

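View pics/t4z.png

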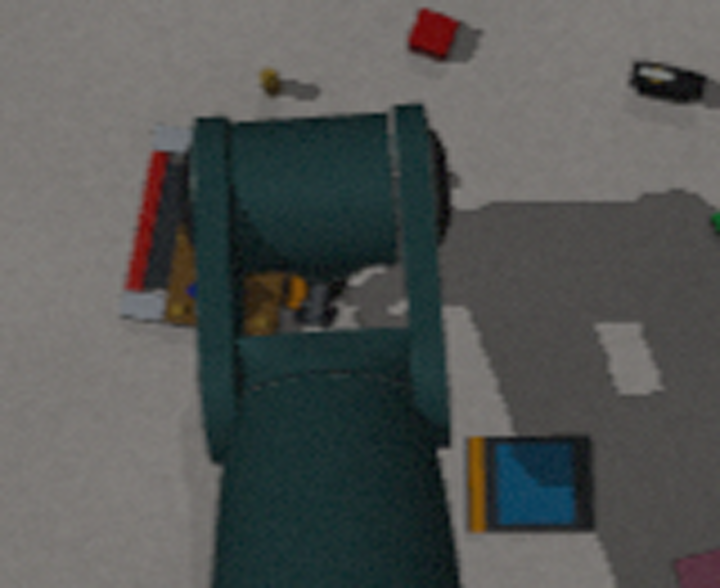

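The pack is home. The force jumped at TCP dock x≈−30 (predicted −31), and the top view shows the nose on the red stop. Next: retract, shut the fingers and go for the latch.

```bash
python3 - <<'E'
from seg import *
def push(q,gap): 
    k=np.array([-32-75*np.sin(q),86-75*np.cos(q)]); v=np.array([np.cos(q),-np.sin(q)])
    return d2w(*(k-v*(18.5+gap))), quat(TH-q)
manip.line_to(P3(d2w(-75,0),2),feed=100)
manip.line_to(P3(d2w(-90,0),120),feed=150)
manip.gripper_to(0)
ok=True
for q,g in [(2.32,16)]+[(q,0) for q in np.arange(2.25,-.06,-.25)]:
    p,o=push(q,g); r=planner.ik(P3(p,26),o); print(round(q,2),p.round(0),None if r is None else r.round(2))
im,d,pose,o=snap('wrist','w5'); print(o['time'])
E
```

```text
2.32 [413.  51.] [ 0.06 -0.35  2.21 -0.    1.28  2.56]
2.25 [424.  33.] [ 0.02 -0.32  2.19 -0.    1.28  2.45]
2.0 [435.  17.] [-0.02 -0.29  2.17 -0.    1.27  2.16]
1.75 [450.   5.] [-0.05 -0.26  2.14 -0.    1.26  1.89]
1.5 [467.  -4.] [-0.06 -0.21  2.1  -0.    1.25  1.62]
1.25 [485.  -9.] [-0.07 -0.17  2.06 -0.    1.25  1.36]
1.0 [505.  -8.] [-0.07 -0.12  2.02 -0.    1.24  1.11]
0.75 [523.  -3.] [-0.05 -0.08  1.98 -0.    1.24  0.88]
0.5 [540.   7.] [-0.03 -0.04  1.95 -0.    1.24  0.65]
0.25 [554.  20.] [-0.01 -0.01  1.92 -0.    1.23  0.42]
0.0 [564.  37.] [ 0.02  0.01  1.89 -0.    1.23  0.2 ]
16.25
```

View pics/w5.png

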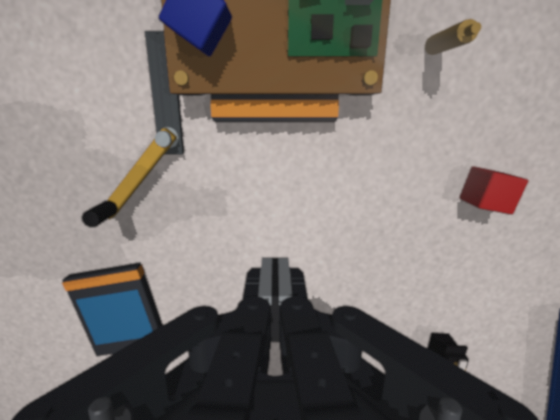

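```bash
python3 - <<'E'
from seg import *
f=np.load('pics/w5.npz'); cm=imaging.camera_model('wrist')
k=w2d(ray(cm,[94],[217.5],48,(f['p'],f['q'])))[0]; q0=np.arctan2(-(k[0]+32),-(k[1]-86)); print(k,np.hypot(k[0]+32,k[1]-86),q0)
def push(q,gap=0): 
    k=np.array([-32-75*np.sin(q),86-75*np.cos(q)]); v=np.array([np.cos(q),-np.sin(q)])
    return d2w(*(k-v*(18.5+gap))), quat(TH-q)
p,o=push(2.33,18)
manip.goto(P3(p,110),o)
manip.line_to(P3(p,26),feed=120)
s=observe(); print(s['ee_pos'],s['ft_force'],s['time'])
for q in np.arange(2.3,0.14,-.12):
    p,o=push(q); manip.line_to(P3(p,26),feed=70,attitude=o); s=observe(); v=np.array([np.cos(q),-np.sin(q)])
    F=s['ft_force'][:2]; print(round(q,2),round(-(F@EX)*v[0]-(F@EY)*v[1],1),end='; ')
    if np.hypot(*F)>12: print('STOP',F); break
im,d,pose,o=snap('wrist','w6'); print(o['time'])
E
```

```text
[-85.63580995 131.60288393] 70.40186880262624 2.275425084810445
[411.56622239  53.60284563  26.64897758] [-0.61238696  0.29434354  0.30712364] 19.25
2.3 0.8; 2.18 0.5; 2.06 0.2; 1.94 -0.3; 1.82 0.1; 1.7 -0.4; 1.58 -0.2; 1.46 0.7; 1.34 -0.7; 1.22 -0.4; 1.1 -0.0; 0.98 0.3; 0.86 -0.3; 0.74 -0.5; 0.62 -0.7; 0.5 0.4; 0.38 -0.2; 0.26 0.2; 24.5083
```

View pics/w6.png

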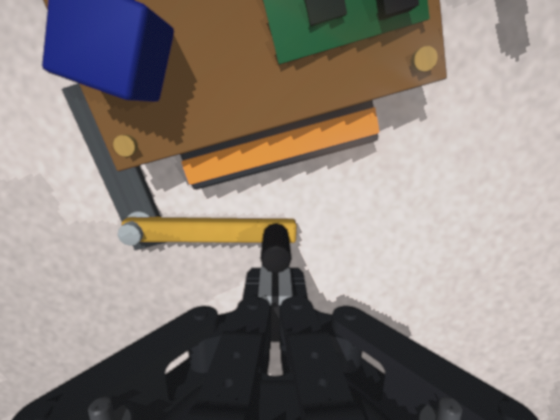

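The knob, at (275,245), is being carried in front of the fingers and the bar is nearly shut. I'll take it to the stop.

```bash
python3 - <<'E'
from seg import *
def push(q,gap=0): 
    k=np.array([-32-75*np.sin(q),86-75*np.cos(q)]); v=np.array([np.cos(q),-np.sin(q)])
    return d2w(*(k-v*(18.5+gap))), quat(TH-q)
q=.26
while q>.03:
    q-=.06; p,o=push(q); manip.line_to(P3(p,26),feed=40,attitude=o); F=observe()['ft_force'][:2]; print(round(q,3),(F@EX).round(1),end='; ')
g=0
while g>-9:
    g-=.7; p,o=push(0,g); manip.line_to(P3(p,26),feed=20,attitude=o); s=observe(); F=s['ft_force'][:2]; print(round(g,2),w2d(s['ee_pos']).round(1),(F@EX).round(1),end='; ')
    if -(F@EX)>9: break
im,d,pose,o=snap('wrist','w7'); print(o['time'])
E
```

```text
0.2 -0.0; 0.14 0.4; 0.08 -0.6; 0.02 0.3; -0.7 [-49.8  11. ] -0.9; -1.4 [-49.1  11. ] -0.8; -2.1 [-48.7  11. ] -6.1; -2.8 [-48.5  11. ] -10.0; 26.6333
```

View pics/w7.png

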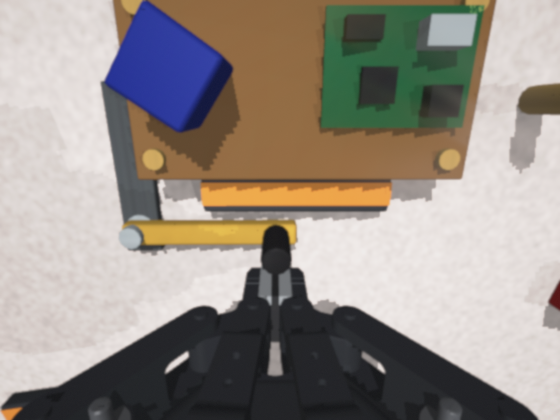

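The bar is on its hard stop, parallel to the tail (bar at v≈233, tail at v≈208). I'll back off and check.

```bash
python3 - <<'E'
from seg import *
cm=imaging.camera_model('wrist')
manip.line_to(P3(d2w(-90,11),26),feed=100)
manip.line_to(P3(d2w(-50,0),250),feed=200)
manip.sleep(.3)
im,d,pose,o=snap('wrist','w8'); print(o['time'],pose[0])
H=hsv(im); h,s,v=[H[...,i].astype(int) for i in range(3)]
def rect(m,z):
    k=wpoly(m); D=w2d(ray(cm,k[:,0],k[:,1],z,pose)).astype(np.float32); return cv2.minAreaRect(D)
b=proj(cm,[*d2w(-32,50),18],pose)[0]; t=proj(cm,[*d2w(-12,0),16],pose)[0]; print(b,t)
R=np.zeros(h.shape,bool); R[:300]=1
print('bar',rect(comp(R&(h>18)&(h<32)&(s>110),b),18))
print('tail band',rect(comp(R&(h>11)&(h<18)&(s>150)&(v>140),t),16))
b=proj(cm,[*d2w(106,0),16],pose)[0]; print(b)
manip.goto([480,-250,350],quat(TH)); im,_,_,_=snap('top','t8')
cv2.imwrite('pics/t8z.png',cv2.resize(im[150:290,190:350][:,:,::-1],None,fx=4.5,fy=4.2,interpolation=cv2.INTER_CUBIC))
E
```

```text
28.85 [574.51620054  34.97143731 249.56022593]
[233.09468908 162.69215401] [274.61332229 145.61178923]
bar ((-31.19738006591797, 46.8824577331543), (68.31201934814453, 12.039690971374512), 89.97772979736328)
tail band ((-10.13383960723877, 0.7107467651367188), (92.89057159423828, 9.340728759765625), 89.97428894042969)
[274.54458457  33.68287912]
```

View pics/w8.png

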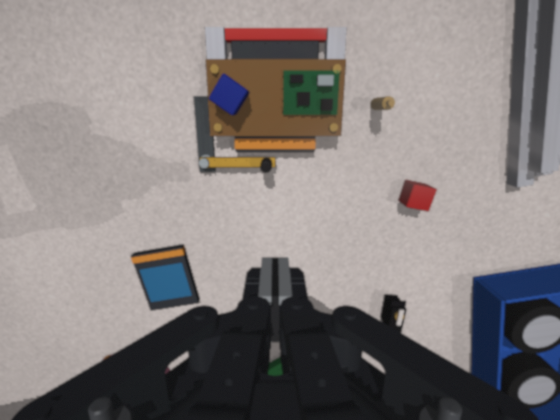

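View pics/t8z.png

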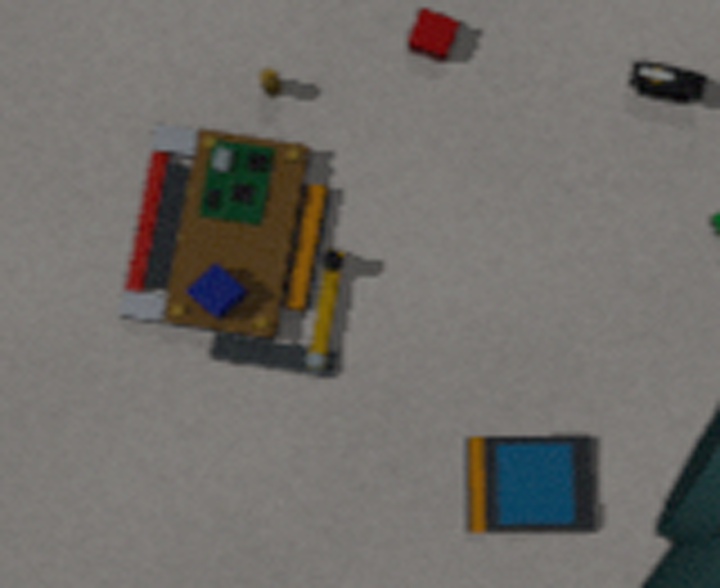

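```bash
python3 - <<'E'
from seg import *
f=np.load('pics/w8.npz'); im=f['im']; pose=(f['p'],f['q']); cm=imaging.camera_model('wrist')
for u in (245,275,305): print([im[v,u].tolist() for v in range(36,46)])
print(w2d(ray(cm,[275]*3,[39,40,41],16,pose)).round(1))
cv2.imwrite('pics/w8z.png',cv2.resize(im[20:180,190:360][:,:,::-1],None,fx=3.7,fy=3.7,interpolation=cv2.INTER_CUBIC))
E
```

```text
[[168, 55, 52], [166, 53, 51], [158, 50, 48], [134, 44, 43], [93, 41, 42], [60, 49, 52], [56, 57, 60], [57, 59, 63], [57, 60, 63], [58, 61, 64]]
[[168, 56, 54], [166, 54, 53], [158, 52, 50], [134, 45, 44], [93, 42, 43], [60, 49, 52], [56, 56, 60], [57, 58, 63], [58, 59, 63], [57, 58, 63]]
[[167, 55, 53], [165, 55, 52], [157, 51, 48], [133, 46, 44], [92, 43, 43], [61, 50, 52], [57, 57, 60], [58, 59, 63], [58, 60, 63], [58, 59, 63]]
[[100.9  -0.5]
 [100.   -0.5]
 [ 99.   -0.5]]
```

View pics/w8z.png

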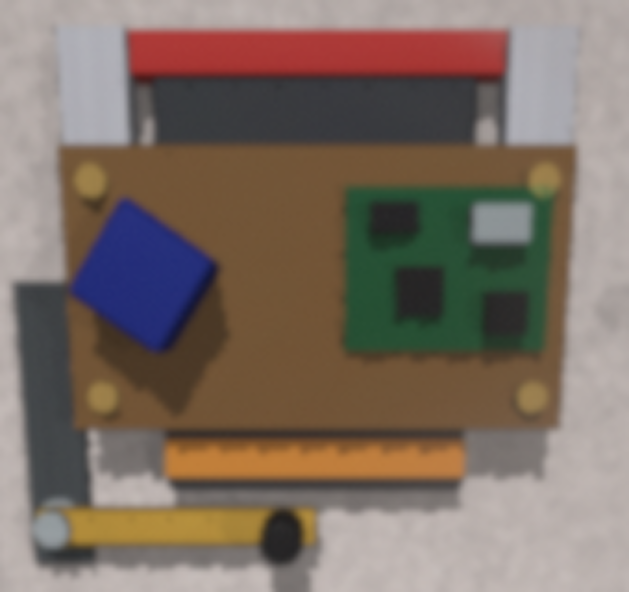

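The nose is against the stop with no gap, the latch is shut, and the bystanders haven't moved.

```bash
python3 -c "
from h import *
o=observe();print(o['time'],o['ee_pos'],o['ft_force']);order.hand_in()"
```

```text
30.1583 [ 480.45757577 -249.14087288  349.42282616] [ 0.24458723  0.74421888 -0.63511706]
the job is handed in; nothing more can be done
```

The battery pack is fully home against the red stop and the yellow latch is shut across its tail. I handed the job in at 30.2 s with the arm clear of everything.

- **Pack:** I pushed its tail with two spread fingers, squaring it up before the mouth, until the push force rose from about 2 N to 11 N at the expected depth. The last pictures show the nose against the stop with no visible gap. The pack is within 1 mm of the channel's centre and not skewed.
- **Latch:** I pushed the knob round with the fingers shut until the force rose to 10 N at the hard stop. The bar then measured parallel to the mouth within about 0.001 rad. It sits at dock x ≈ −31 mm (−32 mm nominal, within calibration error).
- **Other things:** the blue, red and brass parts, the servo and the smaller look-alike pack are where they started in the before and after top views. I did not compare the wheel, jar and driver, but the arm did not work near them.

No check failed. One knob reading disagreed: it came out 70 mm from the pivot instead of 75, probably because I picked a pixel low on the knob. I used the angle from the bar instead.

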